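# Close the narrow tray and draw out the wide one

## Task

The narrow steel slide-out tray has been left open: push it fully home with the fingertips. Then hook a fingertip behind the upturned front lip of the wide tray and draw it out along its rails as far as it will go. Do not pinch or lift anything; the brass collars stay standing in their trays and everything else on the table stays where it is.

Things in the scene. Friction and masses are not known exactly. Their poses are not given: they have to be found in the camera images.
- wide_unit: the wide steel housing, fixed to the table, 220 long x 130 wide x 59 high. Origin under its centre on the table; its x axis points away from its open front, its tray slides out along -x. The closed cover spans x -50 to +110, so in front of it (x -110 to -50) only the tray lies, open from above
- wide_lip (a point): middle of the top edge of the wide tray's upturned front lip (moves with the tray; axes as the housing). The lip is a plate, one with the tray, 8 thick (x -4 to +4 from this point; the front 4 mm of it stop 6 mm lower) and 116 wide, its top 44 above the table. Behind it (+x) is an empty pocket 57 long, 110 wide, between the lip and a 26 high cross wall; the pocket's floor is 12 above the table, its side walls 24
- wide_tray (a joint): how far the wide tray is drawn out (m): 0 fully home, 0.100 at its stop. It slides with about 2 N friction (plus 8 N per m/s) and stays where it is left; starts home or up to 15 mm out
- narrow_unit: the narrow steel housing, fixed to the table, 220 long x 85 wide x 59 high. Origin under its centre on the table; its x axis points away from its open front, its tray slides out along -x. The closed cover spans x -50 to +110, so in front of it (x -110 to -50) only the tray lies, open from above
- narrow_lip (a point): middle of the top edge of the narrow tray's upturned front lip (moves with the tray; axes as the housing). The lip is a plate, one with the tray, 8 thick (x -4 to +4 from this point; the front 4 mm of it stop 6 mm lower) and 71 wide, its top 44 above the table. Behind it (+x) is an empty pocket 57 long, 65 wide, between the lip and a 26 high cross wall; the pocket's floor is 12 above the table, its side walls 24
- narrow_tray (a joint): how far the narrow tray is drawn out (m): 0 fully home, 0.100 at its stop. It slides with about 2 N friction (plus 8 N per m/s) and stays where it is left; starts 60 to 95 mm out
- collar_a_c (a point): centre of a loose brass collar, 28 diameter, 24 high, standing in the wide tray under the cover
- collar_b_c (a point): centre of a second such collar in the wide tray
- collar_c_c (a point): centre of a third such collar, standing in the narrow tray behind its cross wall
- magnet: loose welding magnet, 50 x 30 x 24 high, lying on the cover of the wide housing towards its back; origin under its centre
- stop_block: loose steel stop block with a round knob, 40 x 30 x 45 high, between the housings; origin under its centre
- spray_can: loose yellow can, 60 diameter, 160 high, on the robot's left; origin under its centre
- hammer: loose hammer lying on the robot's right
- wrench: loose spanner lying on the robot's left
- pin_cup: loose steel cup, 70 diameter, 70 high, on the robot's right; origin under its centre
- v_block: loose steel V-block, 60 x 45 x 38 high, between the trays and the robot; origin under its centre

How it is judged (in metres and radians):
On the way, in this order (a step that is already met when the one before it is completed fails the run):
1. the narrow tray is pushed home (within 6 mm) while the wide one is still in (less than 30 mm out) (value of joint narrow_tray below 0.006 m and value of joint wide_tray below 0.03 m), for 0.2 s.
2. the wide tray, more than 40 mm out, is being drawn by the fingers behind its lip (value of joint wide_tray above 0.04 m and contact force between the fingers and wide_tray_c5 above 0.3 N), for 0.1 s.
At the end, for the whole second after the job is handed in: The narrow tray is within 6 mm of home, the wide tray at rest and at least 92 mm out (stop at 100 mm), the collars stand upright (within 0.3 rad) on the tray floors, and no bystander has moved 30 mm or more (value of joint narrow_tray below 0.006 m and value of joint wide_tray above 0.092 m and velocity of joint wide_tray between -0.01 and 0.01 m/s and angle between each of collar_a_c, collar_b_c, collar_c_c's own z axis and vertical below 0.3 rad and height (world z) of each of collar_a_c, collar_b_c, collar_c_c below 0.035 m and distance of each of magnet, stop_block, spray_can, hammer, wrench, pin_cup, v_block from where it was at the start of the episode below 0.03 m); the robot touches nothing.
It fails at once if a tray's lip is pinched: fingers press on both its faces at once ((contact force between the fingers and wide_tray_c5 above 1.5 N and contact force between the fingers and wide_tray_c6 above 1.5 N) or (contact force between the fingers and narrow_tray_c5 above 1.5 N and contact force between the fingers and narrow_tray_c6 above 1.5 N)).
It fails at once if a collar is lifted (15 mm) or tipped over (0.6 rad) (height (world z) of any of collar_a_c, collar_b_c, collar_c_c above 0.039 m or angle between any of collar_a_c, collar_b_c, collar_c_c's own z axis and vertical above 0.6 rad).
It fails at once if a bystander is moved 30 mm or more (distance of any of magnet, stop_block, spray_can, hammer, wrench, pin_cup, v_block from where it was at the start of the episode above 0.03 m).
It also fails if it takes over 48 s, if anything falls off the work surface, if the arm or the gripper's body presses on something with over 40 N, if the wrist force passes 120 N, or if a joint passes its speed limit or range.

## Robot

A 6-joint arm with a two-finger parallel gripper is mounted at the origin on the work surface. World frame = base frame: x ahead of the robot, y to its left, z up, the work surface at z = 0. Lengths are in m, angles in degrees, forces in N, time in s.
With the tool pointing down it reaches from about 0.275 to 0.725 m from the base axis. Payload 5.6 kg.
Tool frame: the origin (TCP) lies on the centre line of the jaws, within the pads' length; the fingertips stand 22 mm ahead of it and the grasp point (between the pads) lies 3 mm ahead of it; z points along the fingers, y is the line along which they close (so a half turn about z gives the same grasp; the last joint's range is limited). The gripper opens to 85 mm and grips with 20 to 120 N. Pads are 22 mm wide; open, the fingers measure 114 mm over their backs; the gripper's body (76 mm by 85 mm) begins 54 mm behind the grasp point. The pads swing forward as they close: fully open they stand 13 mm farther back than shut.
Start: joints at [-53.251, 14.616, 6.199, 0, -81.583, -16.306], TCP at [0.192, -0.515, 0.214] pointing down, gripper open.
Joint ranges: [-168.99, 168.99], [-69.2, 112.95], [-62.41, 85.93], [-164.36, 98.24], [-168.68, -3.75], [-174.98, 174.98]. Speed limits (degrees/s): [147.25, 147.25, 180, 180, 180, 180].

## Interface

Orientations are given as [roll, pitch, yaw] about the fixed x, y, z axes, in that order (R = Rz(yaw) Ry(pitch) Rx(roll)).
In Python, from station import robot gives the robot as it stands.
- The arm moves only by the tool move_arm, never from a script. Its argument "targets" is text: rows parted by semicolons, each of 7 numbers parted by spaces: the shift along the tool's x, y, z as a fraction of full scale, then the turn, a rotation vector about the tool's x, y, z as a fraction of full scale, then the gripper command: -1 is fully open, 1 is shut, values between are in proportion. A call has exactly 10 rows; each row is the pose to reach, as a shift and turn from the pose commanded when the call began, along the tool's axes at that moment; what a row does not reach only later rows make up. Full scale, the value 1, is 0.3 m for a shift and 45 degrees for a turn. A row lasts 1/8 s, in which the tool goes at most 62.5 mm and 10.7 degrees, less where a joint would pass 70% of its speed; a pose out of reach is approached as far as the arm can. A call with a number of a shift or a turn outside -1 to 1 is refused whole. A call with a gripper value outside its range is refused whole. The fingers move at their own pace and stop on an object; "force" is the grip in N (left out, the last holds). Time passes only in rows, so rows that repeat a pose let the fingers close, or fill a call up. It gives the time, the measured TCP pose, the force, the opening and the grip force at its end, in the units of the state.
- robot.read_state(): the state, without advancing time (a new reading comes with each control period).
- robot.grab_frame(name): name is "side" or "top" or "wrist"; returns a dict with "frame" (420x560x3 uint8, red, green, blue), "z_map" (420x560 float32, m along the optical axis (not along the pixel's ray), 0 where there is no reading), "K" (3x3 intrinsics, pixels), "eye" and "rotation" of the camera in the world. Camera axes: x right, y up, looking along -z (the intrinsics and any distortion apply to the point x, -y, -z); pixel columns grow to the right and rows downward; lengths in m; the calibration is good to about 2 mm. A picture is of the moment at which its call begins.
- robot.finish_job(): hands the job in; it is judged then, once.
The state is a dict: "clock": time; "joints": joint angles; "dq": joint speeds; "tau": joint torques, N m; "eef_pos": TCP position; "orientation": TCP orientation; "wrist_force": force on the tool from outside, world axes, zero at the start; "ft_torque": the same for the moment, N m; "opening": finger opening in m; "grasp_force": force on a finger pad.
Only numpy, scipy, OpenCV 4.12 (cv2) and the standard library are available. Lean on these libraries where they do the work, as an engineer would, in place of code of your own. Each camera call takes 0.05 s, during which the arm holds its last target. There are 200 camera calls.

## Working session

There is one attempt and no reset: what is moved stays moved. The work goes in short steps, Python scripts to look and compute and a tool call to move; the robot and the scene stay as the last step left them, time stands still between calls to the robot, and variables do not carry over. Pictures are saved under pics/ and viewed, at most 10 in all, crops included, and the job is handed in when it is done.

Besides the shell and the picture viewer there is one more tool, called after "Call:" as name(argument=value, ...), one argument or row to a line, values as JSON. move_arm: Moves the arm, as the interface text tells. Shift numbers are shares of 0.3 m and turn numbers shares of 45 degrees, none past 1 either way. Its arguments: {"type":"object","properties":{"targets":{"type":"string"},"force":{"type":"number"}},"required":["targets"]}

```bash
mkdir -p pics; cat > h.py <<'E'
import numpy as np, cv2
from station import robot
def snap(n,f):
    d=robot.grab_frame(n); cv2.imwrite(f'pics/{f}.png',d['frame'][:,:,::-1]); np.savez(f'{f}.npz',**d); return d
def cloud(d):
    z=d['z_map']; K=d['K']; v,u=np.mgrid[:z.shape[0],:z.shape[1]]
    p=np.stack([(u-K[0,2])/K[0,0]*z,-(v-K[1,2])/K[1,1]*z,-z],-1)
    w=p@np.array(d['rotation']).T+np.array(d['eye']); w[z==0]=np.nan; return w
E
python3 - <<'E'
from h import *
d=snap('top','top1'); print(d['eye'],d['K'],robot.read_state())
w=cloud(d)
m=np.nan_to_num(w[...,2]); print(np.histogram(m,bins=np.arange(-.01,.2,.01)))
E
```

```text
[0.45601819 0.01203706 1.41330732] [[520.756965     0.         277.2204659 ]
 [  0.         520.756965   200.70957004]
 [  0.           0.           1.        ]] {'clock': 0.05, 'joints': array([-5.32493098e+01,  1.46530853e+01,  6.13225855e+00, -2.60971323e-02,
       -8.15848439e+01, -1.63062804e+01]), 'dq': array([-0.01570712, -0.08712134, -0.02606317,  0.01131017,  0.04440374,
        0.0167877 ]), 'tau': array([-2.48812255e-03, -3.87993479e+01,  2.38771266e+01,  5.38755119e+00,
       -3.45940483e-03, -1.35889201e-05]), 'eef_pos': array([ 0.19197727, -0.51484644,  0.21330938]), 'orientation': array([ 1.79891333e+02, -4.89868218e-03, -1.59559429e+02]), 'wrist_force': array([-0.01170172,  0.44641834, -0.25525144]), 'ft_torque': array([-0.05679892,  0.00777896, -0.02781627]), 'grasp_force': 0.0, 'opening': 0.08531571002766647}Traceback (most recent call last):
  File "<stdin>", line 3, in <module>
  File "h.py", line 8, in cloud
    w=p@np.array(d['rotation']).T+np.array(d['eye']); w[z==0]=np.nan; return w
      ~~~~~~~~~~~~~~~~~~~~~~~~~~~^~~~~~~~~~~~~~~~~~~
ValueError: operands could not be broadcast together with shapes (420,560) (3,)
```

View pics/top1.png

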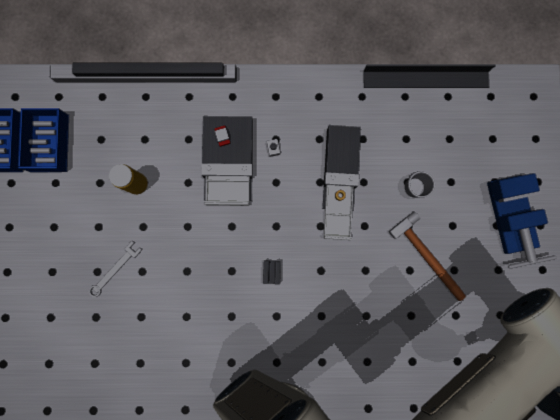

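The top view shows the wide unit at about (228,160), closed, and the narrow one at about (341,180) with its lip near (338,238). The V-block is at (272,271).

```bash
python3 - <<'E'
from h import *
d=np.load('top1.npz'); print(d['rotation'],d['z_map'].shape)
f=d['frame'][100:255,190:375,::-1]; cv2.imwrite('pics/c1.png',cv2.resize(f,None,fx=4,fy=3.8,interpolation=cv2.INTER_CUBIC)[:600,:800])
E
```

```text
[  5.41217036  -0.67749157 -90.15363602] (420, 560)
```

View pics/c1.png

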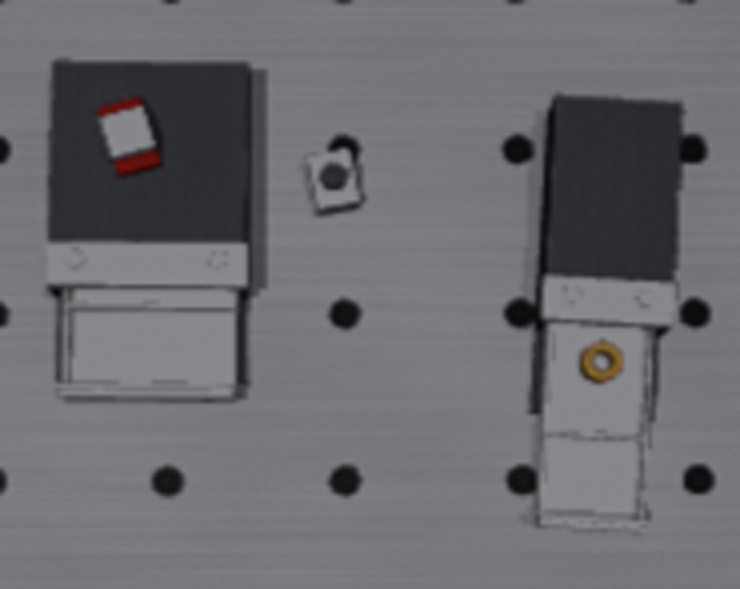

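The crop shows the wide cover's corners at (53,62), (250,65), (248,286) and (48,286), with its lip at y≈388 from x=58 to 240. The narrow cover's corners are (555,97), (682,102), (676,326) and (541,319), with its lip at y≈518 from x=540 to 643.

```bash
cat >> h.py <<'E'
from scipy.spatial.transform import Rotation as R
def rot(d): return R.from_euler('xyz',d['rotation'],degrees=True).as_matrix()
def cloud(d):
    z=d['z_map']; K=d['K']; v,u=np.mgrid[:z.shape[0],:z.shape[1]]
    p=np.stack([(u-K[0,2])/K[0,0]*z,-(v-K[1,2])/K[1,1]*z,-z],-1)
    w=p@rot(d).T+d['eye']; w[z==0]=np.nan; return w
def ray(d,u,v,h):
    K=d['K']; r=rot(d)@[(u-K[0,2])/K[0,0],-(v-K[1,2])/K[1,1],-1]; return d['eye']+r*(h-d['eye'][2])/r[2]
E
python3 - <<'E'
from h import *
np.set_printoptions(precision=4,suppress=True)
d=dict(np.load('top1.npz'))
P=lambda x,y,h: ray(d,190+x/4,100+y/3.8,h)
for n,c,l in (('wide',[(53,62),(250,65),(248,286),(48,286)],[(58,389),(240,389)]),('narrow',[(555,97),(682,102),(676,326),(541,319)],[(540,518),(643,522)])):
    q=np.array([P(*a,.059) for a in c]); L=np.array([P(*a,.044) for a in l]); print(n,q[:,:2],'lip',L[:,:2])
    rect=cv2.minAreaRect((q[:,:2]*1000).astype(np.float32)); print(rect)
    for e in (q[0]-q[3],q[1]-q[2]): print(np.degrees(np.arctan2(e[1],e[0])),np.linalg.norm(e))
w=cloud(d)
# fit covers from depth
for n,(u0,u1,v0,v1) in dict(wide=(195,260,108,215),narrow=(318,368,115,250)).items():
    s=w[v0:v1,u0:u1].reshape(-1,3); t=s[(s[:,2]>.05)&(s[:,2]<.068)]
    print(n,len(t),cv2.minAreaRect((t[:,:2]*1000).astype(np.float32)),t[:,2].mean())
v=ray(d,272,271,.038);print('vblock',v, 'cup',ray(d,419,184,.07),'hammerhead',ray(d,405,225,.02),'stop',ray(d,273,146,.04))
E
```

```text
wide [[0.8091 0.191 ]
 [0.807  0.0606]
 [0.6514 0.0617]
 [0.6516 0.1926]] lip [[0.5816 0.1872]
 [0.5814 0.0673]]
((729.6935424804688, 126.34254455566406), (130.93397521972656, 157.56748962402344), 89.42371368408203)
-0.5762894119534221 0.15756748920142488
-0.3799163382038602 0.15560784773627775
narrow [[ 0.7843 -0.1415]
 [ 0.7808 -0.2258]
 [ 0.6233 -0.2191]
 [ 0.6283 -0.1304]] lip [[ 0.4916 -0.1298]
 [ 0.4886 -0.1975]]
((703.9497680664062, -178.1084747314453), (88.75678253173828, 157.66177368164062), 87.54708099365234)
-4.057038425425312 0.15647380007198292
-2.4529251821304445 0.15766182241921867
wide 2760 ((696.6503295898438, 128.78396606445312), (229.9550323486328, 129.26512145996094), 0.14729319512844086) 0.058806618488394316
narrow 1934 ((638.20703125, -173.791259765625), (86.25605010986328, 296.1114807128906), 85.99736785888672) 0.059083644752230324
vblock [0.4014 0.0096 0.038 ] cup [ 0.6264 -0.374   0.07  ] hammerhead [ 0.522  -0.3476  0.02  ] stop [0.7331 0.0063 0.04  ]
```

```bash
cat > go.py <<'E'
import sys
from h import *
s=robot.read_state(); x,y,z,yaw=map(float,sys.argv[1:5])
Rc=R.from_euler('xyz',s['orientation'],degrees=True); Rt=R.from_euler('xyz',[180,0,yaw],degrees=True)
print(np.round(Rc.inv().apply(np.array([x,y,z])-s['eef_pos'])/.3,4),np.round(np.degrees((Rc.inv()*Rt).as_rotvec())/45,4),s['clock'])
E
python3 go.py 0.36 -0.28 0.2 176.7
```

```text
[-0.7982  0.5378  0.0453] [ 0.0024 -0.0006  0.5276] 0.05
```

Call:
move_arm(
  targets="-0.2 0.13 0.01 0 0 0.13 1; -0.4 0.27 0.02 0 0 0.27 1; -0.6 0.4 0.04 0 0 0.4 1; -0.798 0.538 0.045 0 0 0.528 1; -0.798 0.538 0.045 0 0 0.528 1; -0.798 0.538 0.045 0 0 0.528 1; -0.798 0.538 0.045 0 0 0.528 1; -0.798 0.538 0.045 0 0 0.528 1; -0.798 0.538 0.045 0 0 0.528 1; -0.798 0.538 0.045 0 0 0.528 1",
  force=30,
)

```text
clock: 1.3
eef_pos: [0.3598, -0.2809, 0.2007]
orientation: [180.0, -0.0, 176.6]
wrist_force: [0.2, 0.0, 0.1]
opening: 0.0
grasp_force: 0.0
```

```bash
python3 go.py 0.43 -0.160 0.12 176.7; python3 go.py 0.43 -0.160 0.045 176.7
```

```text
[-0.2099  0.4162  0.2688] [ 0.     -0.     -0.0018] 1.3
[-0.2099  0.4162  0.5188] [ 0.     -0.     -0.0018] 1.3
```

Call:
move_arm(
  targets="-0.1 0.2 0.13 0 0 0 1; -0.21 0.416 0.26 0 0 0 1; -0.21 0.416 0.28 0 0 0 1; -0.21 0.416 0.35 0 0 0 1; -0.21 0.416 0.42 0 0 0 1; -0.21 0.416 0.48 0 0 0 1; -0.21 0.416 0.519 0 0 0 1; -0.21 0.416 0.519 0 0 0 1; -0.21 0.416 0.519 0 0 0 1; -0.21 0.416 0.519 0 0 0 1",
)

```text
clock: 2.55
eef_pos: [0.4308, -0.1597, 0.0457]
orientation: [-180.0, 0.1, 176.7]
wrist_force: [-0.4, -0.6, -0.4]
opening: 0.0
grasp_force: 0.0
```

```bash
python3 -c "
from h import *
snap('side','s1')"
```

```text
(no output)
```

View pics/s1.png

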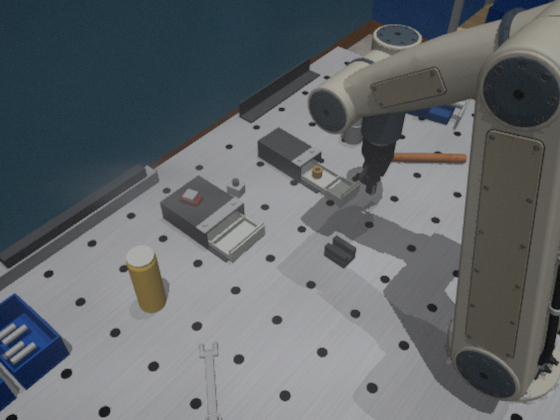

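The side view shows the closed fingertips at (372,185), just in front of the narrow lip at (345,195). I'll push along the tray axis.

Call:
move_arm(
  targets="-0.06 0 0 0 0 0 1; -0.11 0 0 0 0 0 1; -0.14 0 0 0 0 0 1; -0.16 0 0 0 0 0 1; -0.185 0 0 0 0 0 1; -0.21 0 0 0 0 0 1; -0.24 0 0 0 0 0 1; -0.27 0 0 0 0 0 1; -0.3 0 0 0 0 0 1; -0.32 0 0 0 0 0 1",
)

```text
clock: 3.85
eef_pos: [0.5266, -0.1651, 0.0449]
orientation: [-180.0, -0.0, 176.7]
wrist_force: [-0.4, 0.4, 0.2]
opening: 0.0001
grasp_force: 0.0
```

Call:
move_arm(
  targets="-0.02 0 0 0 0 0 1; -0.04 0 0 0 0 0 1; -0.055 0 0 0 0 0 1; -0.06 0 0 0 0 0 1; -0.065 0 0 0 0 0 1; -0.07 0 0 0 0 0 1; -0.075 0 0 0 0 0 1; -0.08 0 0 0 0 0 1; -0.08 0 0 0 0 0 1; -0.08 0 0 0 0 0 1",
)

```text
clock: 5.1
eef_pos: [0.5499, -0.1665, 0.045]
orientation: [180.0, -0.0, 176.7]
wrist_force: [-0.1, -0.3, 0.2]
opening: 0.0005
grasp_force: 0.0
```

Call:
move_arm(
  targets="-0.005 0 0 0 0 0 1; -0.01 0 0 0 0 0 1; -0.012 0 0 0 0 0 1; -0.014 0 0 0 0 0 1; -0.016 0 0 0 0 0 1; -0.018 0 0 0 0 0 1; -0.02 0 0 0 0 0 1; -0.022 0 0 0 0 0 1; -0.024 0 0 0 0 0 1; -0.026 0 0 0 0 0 1",
)

```text
clock: 6.35
eef_pos: [0.5578, -0.1669, 0.045]
orientation: [-180.0, -0.0, 176.7]
wrist_force: [0.6, -0.0, 0.2]
opening: -0.0004
grasp_force: 0.0
```

```bash
python3 - <<'E'
from h import *
d=snap('side','s2'); f=d['frame'][100:270,150:420,::-1]
cv2.imwrite('pics/s2c.png',cv2.resize(f,None,fx=2.9,fy=2.9,interpolation=cv2.INTER_CUBIC))
print(robot.read_state()['wrist_force'])
E
```

```text
[-1.46243099  0.16709012  0.28224096]
```

View pics/s2c.png

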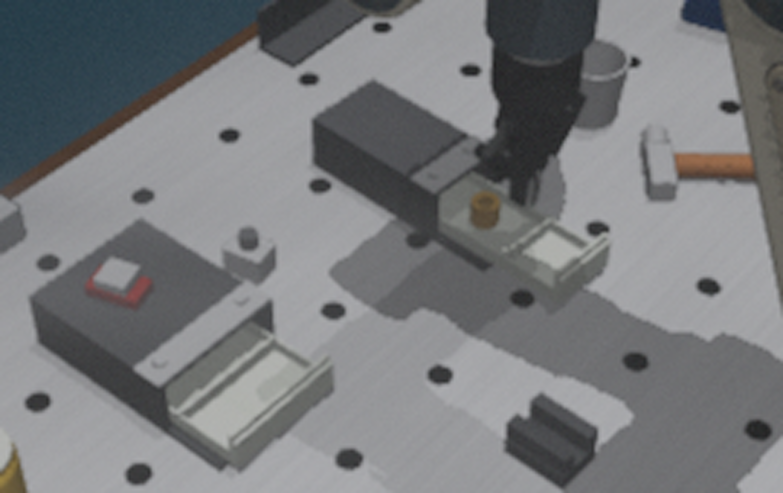

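The tray hasn't moved: the fingertips at crop (525,200) look beside or above it. I'll check by projecting known points into both views.

```bash
python3 - <<'E'
from h import *
np.set_printoptions(precision=4,suppress=True)
s=robot.read_state(); print(s['eef_pos'],s['orientation'])
d=dict(np.load('s2.npz')); w=cloud(d)
def proj(d,p):
    c=rot(d).T@(np.array(p)-d['eye']); K=d['K']; return K[0,0]*c[0]/-c[2]+K[0,2],-K[1,1]*c[1]/-c[2]+K[1,2]
cr=lambda q:((q[0]-150)*2.9,(q[1]-100)*2.9)
t=s['eef_pos']-[0,0,.022]
print('tip in crop',cr(proj(d,t)),'lip',cr(proj(d,[.4916,-.1298,.044])),cr(proj(d,[.4886,-.1975,.044])),'coverL', cr(proj(d,[.628,-.1304,.059])))
for n,(a,b) in dict(tip=(522,195),lipR=(608,238),lipL=(557,285),coverfrontL=(440,192),collar=(485,200),vb=(550,430)).items():
    print(n,w[int(100+b/2.9),int(150+a/2.9)])
E
```

```text
[ 0.5579 -0.167   0.045 ] [-179.9976    0.0047  176.6879]
tip in crop (np.float64(521.5445881032159), np.float64(235.18145762630746)) lip (np.float64(560.0572388027986), np.float64(272.6802071229847)) (np.float64(606.208210134463), np.float64(233.72678346922524)) coverL (np.float64(437.5355599164723), np.float64(193.2420590158326))
tip [ 0.5534 -0.1542  0.0835]
lipR [ 0.5097 -0.2379 -0.0021]
lipL [ 0.4922 -0.1276  0.0313]
coverfrontL [nan nan nan]
collar [ 0.6069 -0.1746  0.0363]
vb [0.4052 0.0083 0.0242]
```

```bash
python3 - <<'E'
from h import *
np.set_printoptions(precision=4,suppress=True)
d=dict(np.load('s2.npz')); w=cloud(d)
for v in range(155,186,2):
    u=150+int(522/2.9); print(v,w[v,u],w[v,u+4],d['frame'][v,u])
s=snap('wrist','w1')
E
```

```text
155 [ 0.5545 -0.1508  0.1249] [ 0.5435 -0.1519  0.1301] [41 43 42]
157 [ 0.5537 -0.1504  0.1191] [ 0.5493 -0.1621  0.1138] [43 45 44]
159 [ 0.5522 -0.149   0.1142] [ 0.5488 -0.1622  0.1075] [45 49 50]
161 [ 0.5534 -0.1517  0.1052] [ 0.5486 -0.1629  0.1005] [49 48 51]
163 [ 0.554  -0.1535  0.0971] [ 0.549  -0.1644  0.0927] [45 47 48]
165 [ 0.5558 -0.1572  0.0869] [ 0.5484 -0.1643  0.0863] [48 47 49]
167 [ 0.5534 -0.1542  0.0835] [ 0.5504 -0.1685  0.0756] [50 51 52]
169 [ 0.5516 -0.1522  0.0791] [ 0.549  -0.1672  0.0704] [46 48 47]
171 [ 0.5534 -0.156   0.0686] [ 0.5849 -0.2263  0.0029] [80 82 80]
173 [ 0.5802 -0.1994  0.0166] [ 0.5644 -0.1942  0.0292] [ 98 100  97]
175 [ 0.5782 -0.1971  0.0121] [ 0.5661 -0.1979  0.0186] [120 121 117]
177 [ 0.5726 -0.1892  0.0136] [ 0.5627 -0.1934  0.0164] [109 111 108]
179 [ 0.5677 -0.1824  0.0139] [ 0.5509 -0.1754  0.0287] [107 111 107]
181 [ 0.5639 -0.1772  0.0126] [ 0.5505 -0.1757  0.0215] [122 124 120]
183 [ 0.5518 -0.1589  0.0254] [ 0.5503 -0.1763  0.014 ] [126 129 125]
185 [ 0.5533 -0.1622  0.015 ] [ 0.5463 -0.1709  0.013 ] [97 98 96]
```

View pics/w1.png

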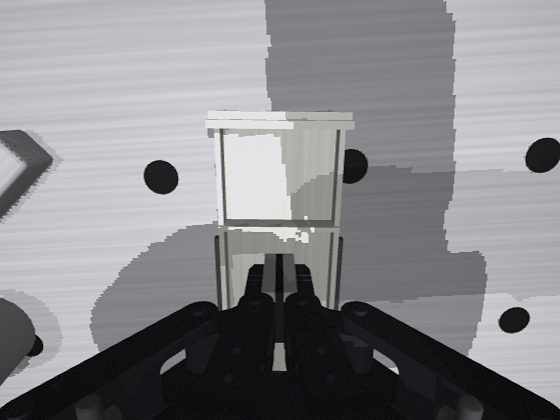

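The camera depth puts the actual fingertips at z≈0.067 while the reported TCP is at 0.045. They are about 22 mm above the reported TCP, not below it, so they passed over the tray without touching. I'll back out at this height, go lower in front of the lip and check.

Call:
move_arm(
  targets="0.08 0 0 0 0 0 1; 0.18 0 0 0 0 0 1; 0.28 0 0 0 0 0 1; 0.36 0 0 0 0 0 1; 0.417 0 0 0 0 0 1; 0.417 0 0 0 0 0 1; 0.417 0 0.03 0 0 0 1; 0.417 0 0.06 0 0 0 1; 0.417 0 0.08 0 0 0 1; 0.417 0 0.08 0 0 0 1",
)

```text
clock: 7.7
eef_pos: [0.4325, -0.1597, 0.0202]
orientation: [-180.0, -0.1, 176.7]
wrist_force: [1.2, -0.3, -0.9]
opening: -0.0003
grasp_force: 0.0
```

```bash
python3 - <<'E'
from h import *
np.set_printoptions(precision=4,suppress=True)
p=robot.read_state()['eef_pos'];print(p)
d=snap('side','s3');w=cloud(d).reshape(-1,3)
m=(abs(w[:,0]-p[0])<.02)&(abs(w[:,1]-p[1])<.02)&(w[:,2]>.008)
q=w[m]; print(np.histogram(q[:,2],bins=np.arange(.005,.12,.005))); print(q[np.argsort(q[:,2])][:12])
E
```

```text
[ 0.4325 -0.1597  0.0202]
(array([ 0,  0,  0,  0,  0,  0,  1,  7,  9, 17, 13, 18,  8,  8,  7,  9, 18,
       17,  6, 15, 13, 20]), array([0.005, 0.01 , 0.015, 0.02 , 0.025, 0.03 , 0.035, 0.04 , 0.045,
       0.05 , 0.055, 0.06 , 0.065, 0.07 , 0.075, 0.08 , 0.085, 0.09 ,
       0.095, 0.1  , 0.105, 0.11 , 0.115]))
[[ 0.4303 -0.1513  0.0382]
 [ 0.4252 -0.1565  0.041 ]
 [ 0.4252 -0.1657  0.041 ]
 [ 0.4247 -0.1511  0.0419]
 [ 0.4263 -0.1488  0.0426]
 [ 0.4242 -0.1591  0.0432]
 [ 0.4278 -0.1508  0.0437]
 [ 0.441  -0.1483  0.0443]
 [ 0.4308 -0.146   0.0454]
 [ 0.4364 -0.1454  0.0458]
 [ 0.4377 -0.1471  0.0473]
 [ 0.4336 -0.1452  0.0478]]
```

The second look agrees: the tip is about eef z + 0.021. I'll lower 17 mm more, then push.

Call:
move_arm(
  targets="0 0 0.03 0 0 0 1; 0 0 0.057 0 0 0 1; -0.05 0 0.057 0 0 0 1; -0.1 0 0.057 0 0 0 1; -0.13 0 0.057 0 0 0 1; -0.155 0 0.057 0 0 0 1; -0.18 0 0.057 0 0 0 1; -0.205 0 0.057 0 0 0 1; -0.23 0 0.057 0 0 0 1; -0.25 0 0.057 0 0 0 1",
)

```text
clock: 9.0
eef_pos: [0.508, -0.1642, 0.0037]
orientation: [-180.0, -0.0, 176.7]
wrist_force: [-2.4, -1.5, -0.2]
opening: 0.0002
grasp_force: 1.2
```

Call:
move_arm(
  targets="-0.025 0 0 0 0 0 1; -0.05 0 0 0 0 0 1; -0.075 0 0 0 0 0 1; -0.095 0 0 0 0 0 1; -0.11 0 0 0 0 0 1; -0.12 0 0 0 0 0 1; -0.13 0 0 0 0 0 1; -0.135 0 0 0 0 0 1; -0.14 0 0 0 0 0 1; -0.14 0 0 0 0 0 1",
)

```text
clock: 10.25
eef_pos: [0.55, -0.1664, 0.004]
orientation: [180.0, 0.0, 176.7]
wrist_force: [-1.7, -0.9, -0.3]
opening: -0.0001
grasp_force: 0.7
```

Contact. I'll continue gently up to the stop.

Call:
move_arm(
  targets="-0.005 0 0 0 0 0 1; -0.01 0 0 0 0 0 1; -0.014 0 0 0 0 0 1; -0.018 0 0 0 0 0 1; -0.022 0 0 0 0 0 1; -0.025 0 0 0 0 0 1; -0.028 0 0 0 0 0 1; -0.03 0 0 0 0 0 1; -0.032 0 0 0 0 0 1; -0.032 0 0 0 0 0 1",
)

```text
clock: 11.5
eef_pos: [0.5532, -0.1668, 0.0036]
orientation: [180.0, -0.7, 176.6]
wrist_force: [-17.7, 1.6, 13.5]
opening: 0.0
grasp_force: 9.2
```

The tray stopped at x≈0.553, as predicted, with about 18 N. I'll back off, lift and cross to the wide tray.

Call:
move_arm(
  targets="0.03 0 0 0 0 0 1; 0.08 0 0 0 0 0 1; 0.12 0 0 0 0 0 1; 0.12 0 -0.1 0 0 0 1; 0.12 0 -0.25 0 0 0 1; 0.12 0 -0.35 0 0 0 1; 0.12 0 -0.35 0 0 0 1; 0.12 0.2 -0.35 0 0 0 1; 0.12 0.4 -0.35 0 0 0 1; 0.12 0.4 -0.35 0 0 0 1",
)

```text
clock: 12.75
eef_pos: [0.5304, -0.0417, 0.1082]
orientation: [180.0, 0.0, 177.0]
wrist_force: [0.5, -0.7, -0.2]
opening: -0.0001
grasp_force: 0.0
```

```bash
python3 - <<'E'
from h import *
np.set_printoptions(precision=4,suppress=True)
d=snap('top','top2'); print(robot.read_state()['eef_pos'])
f=d['frame'][100:255,190:375,::-1]; cv2.imwrite('pics/c2.png',cv2.resize(f,None,fx=4,fy=3.8,interpolation=cv2.INTER_CUBIC))
E
python3 go.py 0.605 0.127 0.09 179.5
```

```text
[ 0.5302 -0.0433  0.1083]
[-0.2179  0.5805  0.061 ] [ 0.0003 -0.0004 -0.0583] 12.8
```

View pics/c2.png

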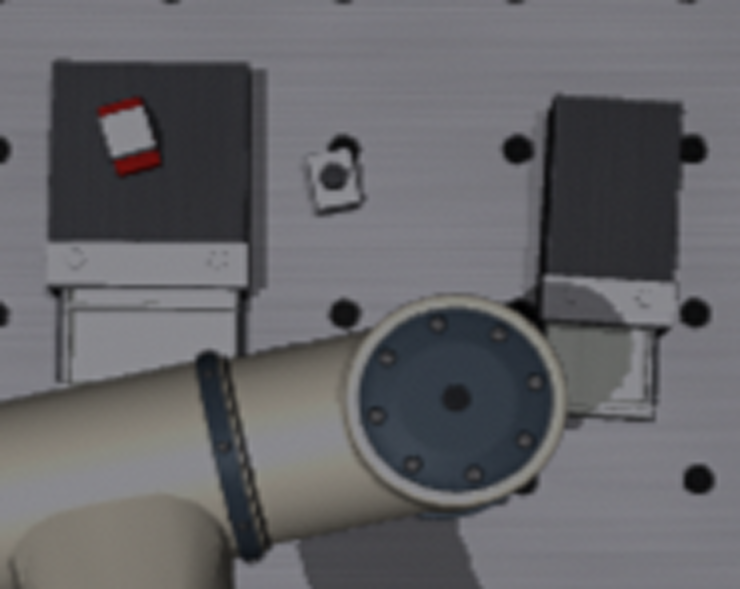

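The narrow tray is home, with its lip at y≈408 level with the end of its rails, and everything else is undisturbed. Next I'll go over the wide pocket.

Call:
move_arm(
  targets="-0.07 0.19 0.02 0 0 -0.02 1; -0.14 0.38 0.04 0 0 -0.04 1; -0.218 0.58 0.06 0 0 -0.058 1; -0.218 0.58 0.06 0 0 -0.058 1; -0.218 0.58 0.06 0 0 -0.058 1; -0.218 0.58 0.12 0 0 -0.058 1; -0.218 0.58 0.16 0 0 -0.058 1; -0.218 0.58 0.2 0 0 -0.058 1; -0.218 0.58 0.2 0 0 -0.058 1; -0.218 0.58 0.2 0 0 -0.058 1",
)

```text
clock: 14.05
eef_pos: [0.606, 0.1247, 0.0494]
orientation: [180.0, 0.0, 179.3]
wrist_force: [0.5, 0.1, 0.5]
opening: 0.0001
grasp_force: 0.0
```

```bash
python3 - <<'E'
from h import *
snap('wrist','w2')
E
python3 go.py 0.605 0.127 0.002 179.5
```

```text
[0.004  0.0072 0.1585] [ 0.0004  0.0015 -0.0045] 14.1
```

View pics/w2.png

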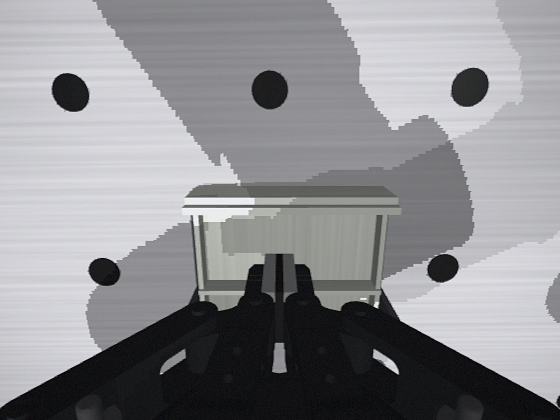

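The wrist view shows the tips at (280,265) over the pocket, between the lip (row ~205) and the cross wall (row ~290). I'll check the clearances with depth.

```bash
python3 - <<'E'
from h import *
np.set_printoptions(precision=4,suppress=True)
w=cloud(dict(np.load('w2.npz')))
for r in (190,196,203,208,214,225,260,278,286,292,298,304): print(r,w[r,230],w[r,345])
for r in (255,258,262,266): print(r,w[r,270],w[r,290])
E
```

```text
190 [0.5768 0.0968 0.0205] [0.5772 0.1645 0.0224]
196 [nan nan nan] [0.5773 0.162  0.0355]
203 [0.5798 0.0991 0.038 ] [0.5807 0.1617 0.0375]
208 [0.5809 0.0999 0.0438] [0.5814 0.1604 0.0445]
214 [0.5841 0.0998 0.0443] [0.585  0.1608 0.0437]
225 [0.6012 0.0945 0.0138] [0.603  0.1679 0.0114]
260 [0.6267 0.0927 0.0114] [0.6273 0.1689 0.012 ]
278 [0.6396 0.0921 0.0122] [0.6409 0.1696 0.0115]
286 [0.6409 0.0932 0.0204] [0.6418 0.1679 0.0204]
292 [0.6421 0.0939 0.0258] [0.6427 0.1669 0.0262]
298 [0.6555 0.0911 0.0114] [0.6557 0.1701 0.0126]
304 [0.6603 0.0908 0.0113] [0.5944 0.1478 0.1129]
255 [nan nan nan] [0.5949 0.1306 0.0727]
258 [0.5951 0.1215 0.0752] [0.5953 0.1305 0.0751]
262 [0.5951 0.1216 0.0793] [0.5954 0.1304 0.0789]
266 [0.595  0.1217 0.0832] [0.5955 0.1303 0.0826]
```

Call:
move_arm(
  targets="0 0.007 0.04 0 0 0 1; 0 0.007 0.08 0 0 0 1; 0 0.007 0.12 0 0 0 1; 0 0.007 0.156 0 0 0 1; 0 0.007 0.156 0 0 0 1; 0.02 0.007 0.156 0 0 0 1; 0.035 0.007 0.156 0 0 0 1; 0.05 0.007 0.156 0 0 0 1; 0.07 0.007 0.156 0 0 0 1; 0.09 0.007 0.156 0 0 0 1",
)

```text
clock: 15.35
eef_pos: [0.5789, 0.1274, 0.0027]
orientation: [180.0, 0.1, 179.3]
wrist_force: [2.5, -0.9, 2.1]
opening: 0.0001
grasp_force: 1.2
```

Call:
move_arm(
  targets="0.02 0 0 0 0 0 1; 0.04 0 0 0 0 0 1; 0.06 0 0 0 0 0 1; 0.08 0 0 0 0 0 1; 0.1 0 0 0 0 0 1; 0.12 0 0 0 0 0 1; 0.14 0 0 0 0 0 1; 0.16 0 0 0 0 0 1; 0.18 0 0 0 0 0 1; 0.2 0 0 0 0 0 1",
)

```text
clock: 16.6
eef_pos: [0.5183, 0.128, 0.0021]
orientation: [180.0, -0.0, 179.3]
wrist_force: [3.2, 0.6, 1.1]
opening: -0.0003
grasp_force: 1.2
```

Call:
move_arm(
  targets="0.012 0 0 0 0 0 1; 0.024 0 0 0 0 0 1; 0.034 0 0 0 0 0 1; 0.042 0 0 0 0 0 1; 0.05 0 0 0 0 0 1; 0.056 0 0 0 0 0 1; 0.062 0 0 0 0 0 1; 0.068 0 0 0 0 0 1; 0.072 0 0 0 0 0 1; 0.072 0 0 0 0 0 1",
)

```text
clock: 17.85
eef_pos: [0.5099, 0.1295, 0.0042]
orientation: [179.8, 1.3, 179.5]
wrist_force: [42.7, -9.9, -27.7]
opening: -0.0004
grasp_force: 21.2
```

That's the stop, at about 43 N. I'll ease off into the pocket, then lift straight out.

Call:
move_arm(
  targets="-0.03 0 0 0 0 0 1; -0.06 0 0 0 0 0 1; -0.085 0 0 0 0 0 1; -0.085 0 0 0 0 0 1; -0.085 0 -0.08 0 0 0 1; -0.085 0 -0.2 0 0 0 1; -0.085 0 -0.4 0 0 0 1; 0.05 -0.2 -0.5 0 0 0 1; 0.15 -0.5 -0.5 0 0 0 1; 0.2 -0.8 -0.5 0 0 0 1",
)

```text
clock: 19.1
eef_pos: [0.4505, -0.0394, 0.1513]
orientation: [180.0, 0.0, 179.4]
wrist_force: [1.2, -0.4, 0.5]
opening: -0.0001
grasp_force: 0.0
```

Call:
move_arm(
  targets="0 0 0 0 0 0 1; 0.1 -0.2 0 0 0 0 1; 0.2 -0.4 0 0 0 0 1; 0.2 -0.4 0 0 0 0 1; 0.2 -0.4 0 0 0 0 1; 0.2 -0.4 0 0 0 0 1; 0.2 -0.4 0 0 0 0 1; 0.2 -0.4 0 0 0 0 1; 0.2 -0.4 0 0 0 0 1; 0.2 -0.4 0 0 0 0 1",
)

```text
clock: 20.35
eef_pos: [0.3907, -0.1575, 0.1507]
orientation: [180.0, -0.0, 179.3]
wrist_force: [-1.0, 0.3, 0.3]
opening: -0.0001
grasp_force: 0.0
```

```bash
python3 - <<'E'
from h import *
d=snap('top','top3'); w=cloud(d); print(robot.read_state()['eef_pos'])
f=d['frame'][100:255,190:375,::-1]; cv2.imwrite('pics/c3.png',cv2.resize(f,None,fx=4,fy=3.8,interpolation=cv2.INTER_CUBIC))
E
```

```text
[ 0.3906315  -0.15759462  0.1506414 ]
```

View pics/c3.png

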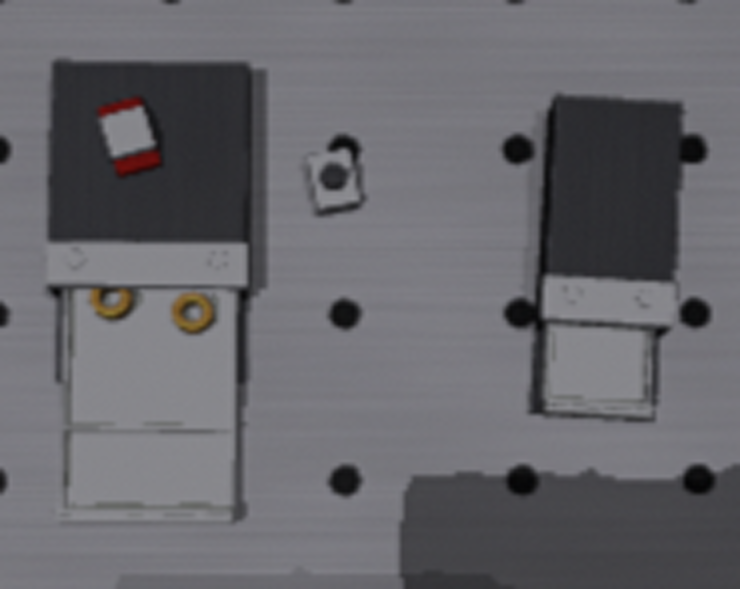

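The picture shows the wide tray out (lip at y≈513), both of its collars standing at (112,300) and (193,312), the narrow tray home, and the magnet and stop block unmoved. I'll hand in.

```bash
python3 -c "
from station import robot
print(robot.finish_job())"
```

```text
the job is handed in; nothing more can be done
None
```

The narrow tray is pushed home, the wide tray is drawn out to its stop, and the job is handed in at about 20 s on the clock; the hand-in returned no verdict.

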